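# Close the slide clamp, pin it and keep it pressed shut

### The job

Fold the lid of the slide clamp down first, until it rests on its springy gasket. Then slide the locking pin out through the open end of its slotted stand (its collar is caught under the top plate, so it cannot be lifted straight out), and push it upright through the hole in the lid into the hole in the base until its collar has pressed the lid fully shut against the gasket. Finish while holding the pin and still pressing it down, as the lid springs up again if you let go; do not disturb the other things on the bench.

Things in the scene. Friction and masses are not known exactly. Their poses are not given: they have to be found in the camera images.
- clamp: Fixed clamshell slide clamp, bare metal: base 125 (x) by 90 (y) by 24 mm high with a glass slide on its bed. Origin under the base on the bench, 2.5 mm behind the middle of its length (base spans x -65 to +60 mm, y -45 to +45 mm); x points from the pin-hole end to the hinge end, z up. A wall cabinet hangs over the rear right of the bench (x over 0.6 m, y under 0.05 m, z over 0.57 m).
- lid_angle (a joint): Angle in rad by which the lid stands open above its gasket: 0 = resting on the gasket, grows to 1.2 as it opens; starts at 0.55 to 1.0. The hinge is stiff (about 0.1 N m): the lid stays where left, and closes by pushing its outer (upper) face down from above.
- gasket (a joint): How far the sprung gasket still holds the lid up, in rad: 0.08 = not squeezed (let go it always returns there), 0 = fully squeezed, lid level and fully shut. The lid's total angle from shut is lid_angle + gasket. Squeezing starts at about 3.5 N at the lid hole and takes about 7.5 N to reach 0, where there is a firm stop.
- hinge_axis (a point): Point on the lid's hinge axis, midway across, 52 mm behind the clamp's origin (+x) and 32 mm above the bench; the axis runs along the clamp's y.
- base_hole (a point): Centre of the mouth of the base's vertical pin hole, 13 mm diameter, through the 24 mm thick base down to the bench; in the clamp's frame at (-45, 0, 24) mm. The point's axes are the clamp's.
- lid_hole (a point): Centre of the upper mouth of the lid's pin hole, 13 mm diameter, near the free edge, 97 mm from the hinge axis; moves with the lid. With the lid shut it lies right over the base hole, the lid's top face 36 mm above the bench. Round the hole the lid is 64 mm wide and ends 18 mm beyond it.
- clamp_lid: The clamp's steel lid, a windowed plate 8 mm thick, 84 mm wide, reaching 115 mm from the hinge; origin on the hinge axis, which lies at mid-thickness; shut, its x, y, z are the clamp's and the lid reaches to -x, z is the outer face's normal.
- lid_bar (a point): Middle of the solid 22 mm wide cross bar of the lid, on its outer face, 68.5 mm from the hinge axis: a good place to push the lid down. It moves with the lid.
- pin_stand: Fixed aluminium pin stand, foot 70x80 mm, 59 mm high. The pin stands in a 13 mm wide slot open to the stand's -x, its collar between two fork plates: lower one's top at 45, upper one's underside at 54 and top at 59 mm height (3 mm play over the collar). Origin on the bench at the slot's inner end; pin axis 0 to 6 mm from it to -x. Plates end 24 mm to -x: the pin is clear after sliding 40 mm to -x.
- pin: Loose steel locking pin, upright, 83 mm long, about 60 g. Origin at the lower tip, z up the pin. Shank 10 mm diameter up to 30 mm, its lowest 8 mm tapered to 4 mm diameter; collar 26 mm diameter, 30 to 36 mm; neck 10 mm to 47 mm; black round grip 16 mm diameter, 47 to 83 mm. In the stand the tip is 15 mm above the bench, fully home in the shut clamp 6 mm.
- pin_grip (a point): Point on the pin's axis in the black grip, 68 mm above the tip (83 mm above the bench while parked).
- cup: Bystander: lidded specimen cup, 66 mm across, 70 mm high; origin under its centre. Leave alone.
- petri: Bystander: white petri dish, 62 mm across, 16 mm high; origin under its centre. Leave alone.
- brown_bottle: Bystander: small brown bottle, 37 mm across, 62 mm high; origin under its centre. Leave alone.
- stapler: Bystander: stapler 36 by 138 by 42 mm high, long side along its y; origin under its centre. Leave alone.
Things that resemble listed ones, but are neither listed nor needed, are in the scene too. What is shaped like the clamp but turquoise is not meant. What is shaped like the pin but red is not meant.

How it is judged:
By the outcome, as a careful person would: the job done as asked, in the order asked, and still so for the second after the job is handed in, while the arm keeps its last pose, push and grip.
It also fails if it takes over 59 s, if anything falls off the work surface, if the arm or the gripper's body presses on something with over 40 N, if the wrist force passes 120 N, or if a joint passes its speed limit or range.

### The arm

A 7-joint arm with a two-finger parallel gripper is mounted at the origin on a cart in front of the work surface, level with it; the furniture and walls round the work are solid. World frame = base frame: x ahead of the robot, y to its left, z up, the work surface at z = 0. Lengths are in m, angles in rad, forces in N, time in s.
With the tool pointing down it reaches from about 0.425 to 0.825 m from the base axis. Payload 3.6 kg.
Tool frame: the origin (TCP) lies where the fingers leave the gripper's body, on its centre line; the fingertips stand 73 mm ahead of it and the grasp point (between the pads) lies 54 mm ahead of it; z points along the fingers, y is the line along which they close (so a half turn about z gives the same grasp; the last joint's range is limited). The gripper opens to 85 mm and grips with 20 to 120 N. Pads are 22 mm wide; open, the fingers measure 114 mm over their backs; the gripper's body (76 mm by 85 mm) begins 54 mm behind the grasp point. The pads swing forward as they close: fully open they stand 13 mm farther back than shut.
Start: joints at [1.19, 0.615, -0.013, 1.423, 0.008, 1.103, -0.04], TCP at [0.225, -0.61, 0.304] pointing down, gripper open.
Joint ranges: [-3.12, 3.12], [-0.3, 2.06], [-1.34, 1.32], [0.26, 2.42], [-1.36, 4.5], [0.01, 1.98], [-2.84, 2.84]. Speed limits (rad/s): [2.79, 2.79, 3.14, 3.14, 3.14, 3.14, 3.14].

### API

Orientations are given as a unit quaternion [x, y, z, w].
In Python, from station import arm, snapshot, camera_info, ticket gives the robot as it stands. Calls block until the motion is done:
- arm.movep(position, orientation): joint-space move of the TCP to a pose.
- arm.line_to(position, velocity=0.15, ori=None): straight line of the TCP; ori=None keeps the orientation; velocity is the mean speed in m/s.
- arm.move_j(angles): joint-space move.
- arm.move_gripper(opening, effort=None): opening from 0.0 (shut) to 1.0 (fully open); effort is the grip in N (None keeps the last); returns when the fingers have stopped.
- arm.pause(seconds).
- arm.ik(position, orientation): joint angles nearest the present ones, or None.
- snapshot(name): name is "side" or "top" or "wrist"; returns the picture (480x640x3 uint8, blue, green, red); there is no depth.
- camera_info(name): a dict with "fx", "fy", "cx", "cy" (pixels), "R" (3x3) and "t" (3): a world point X has camera coordinates R X + t; the wrist camera has in their place "T_tool_cam" (4x4, takes a point from camera to tool coordinates, whose origin is the TCP and whose axes are the flange's). Camera axes: x right, y down, z forward; pixel columns grow to the right and rows downward; lengths in m; the calibration is good to about 2 mm. A picture is of the moment at which its call begins: read the wrist's pose just before it. camera_info takes no time and is no camera call.
A pose or a line that the arm cannot do raises arm.MotionError and nothing moves.
- ticket.finish_job(): hands the job in; it is judged then, once.
Readings, each from a call of its own:
- arm.read_time(): time.
- arm.read_joint_positions(): joint angles.
- arm.read_dq(): joint speeds.
- arm.read_effort(): joint torques, N m.
- arm.read_tool_pos(): TCP position.
- arm.read_eef_rot(): TCP orientation.
- arm.read_ft_force(): force on the tool from outside, world axes, zero at the start.
- arm.read_wrist_torque(): the same for the moment, N m.
- arm.read_opening(): opening from 0.0 (shut) to 1.0 (fully open).
- arm.read_finger_force(): force on a finger pad.
Only numpy, scipy, OpenCV 4.12 (cv2) and the standard library are available. Lean on these libraries where they do the work, as an engineer would, in place of code of your own. Each camera call takes 0.05 s, during which the arm holds its last target. There are 200 camera calls.

## Working session

There is one attempt and no reset: what is moved stays moved. The work goes in short steps, each a Python script; the robot and the scene stay as the last script left them, time stands still between calls to the robot, and variables do not carry over. Pictures are saved under pics/ and viewed, at most 10 in all, crops included, and the job is handed in when it is done.

```bash
mkdir -p pics; ls; python3 - <<'E'
from station import arm, snapshot, camera_info
import cv2
for n in("side","top"):
    cv2.imwrite(f"pics/{n}0.png",snapshot(n)); c=camera_info(n); print(n,c)
print(camera_info("wrist")); print(arm.read_eef_rot(),arm.read_tool_pos(),arm.read_time())
E
```

```text
pics
side {'fx': 497.5856925511739, 'fy': 497.5856925511739, 'cx': 320.44417589501063, 'cy': 238.70185253908608, 'R': array([[ 0.95917849, -0.28258665,  0.01101817],
       [-0.12484504, -0.45807471, -0.88010299],
       [ 0.25375251,  0.8428003 , -0.47465495]]), 't': array([-0.52091211,  0.16478812,  0.82241291])}
top {'fx': 534.8462147106394, 'fy': 534.8462147106394, 'cx': 326.6134848982614, 'cy': 237.76842920555595, 'R': array([[ 0.00964384, -0.99990178, -0.01017032],
       [-0.98254236, -0.00758572, -0.18588431],
       [ 0.1857889 ,  0.01178541, -0.982519  ]]), 't': array([0.06430329, 0.56963228, 1.13858029])}
{'fx': 365.0002871073274, 'fy': 365.0002871073274, 'cx': 325.6936407196232, 'cy': 244.25482020596246, 'T_tool_cam': array([[-3.04196361e-04, -9.64551414e-01, -2.63894823e-01,
         6.70242483e-02],
       [ 9.99998933e-01,  8.35614092e-05, -1.45813891e-03,
        -1.53349370e-03],
       [ 1.42850137e-03, -2.63894986e-01,  9.64550359e-01,
        -7.02305152e-02],
       [ 0.00000000e+00,  0.00000000e+00,  0.00000000e+00,
         1.00000000e+00]])}
[ 9.84386435e-01  1.76016903e-01 -2.28440795e-04 -1.15964354e-03] [ 0.22503806 -0.60924807  0.30282258] 0.1
```

View pics/top0.png

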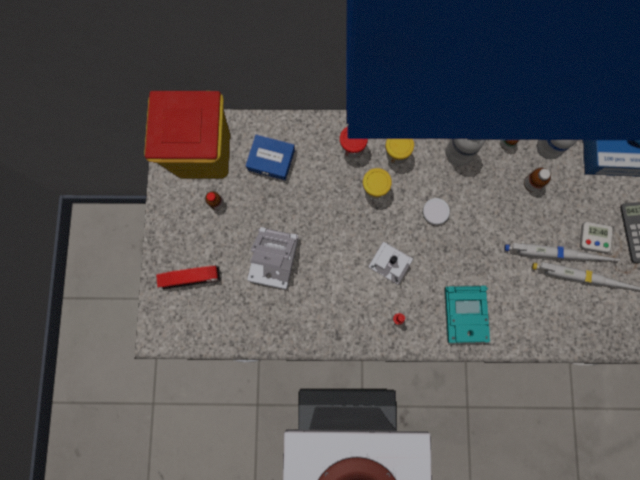

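View pics/side0.png

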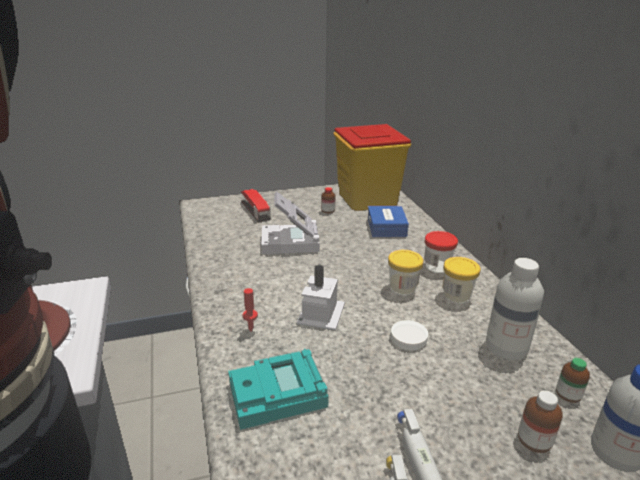

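The top view shows the bare-metal clamp near (272,258), lid open with the hinge at the top of the picture. The stand with the black pin is at (391,262). The red pin (399,320) and the turquoise clamp (467,315) are decoys. I'll do a rough localisation and then take closer wrist views.

```bash
cat > h.py <<'E'
import numpy as np, cv2
from scipy.spatial.transform import Rotation as Ro
from station import arm, snapshot, camera_info
def ray(c,R,t,uv):
    d=np.array([(uv[0]-c['cx'])/c['fx'],(uv[1]-c['cy'])/c['fy'],1.])
    return -R.T@t, R.T@d
def at_z(cam,uv,z,pose=None):
    c=camera_info(cam)
    if cam=="wrist": R,t=wext(pose)
    else: R,t=c['R'],c['t']
    o,d=ray(c,R,t,uv); return o+d*(z-o[2])/d[2]
def wext(pose):
    p,q=pose; T=np.eye(4); T[:3,:3]=Ro.from_quat(q).as_matrix(); T[:3,3]=p
    M=np.linalg.inv(T@camera_info("wrist")['T_tool_cam']); return M[:3,:3],M[:3,3]
def proj(cam,X,pose=None):
    c=camera_info(cam); R,t=wext(pose) if cam=="wrist" else (c['R'],c['t'])
    x=R@np.asarray(X,float)+t; return np.array([c['fx']*x[0]/x[2]+c['cx'],c['fy']*x[1]/x[2]+c['cy']])
def down(yaw):  # tool x axis at yaw, z down
    c,s=np.cos(yaw),np.sin(yaw)
    return Ro.from_matrix(np.array([[c,s,0],[s,-c,0],[0,0,-1]])).as_quat()
def pose(): return np.array(arm.read_tool_pos()),np.array(arm.read_eef_rot())
E
python3 - <<'E'
from h import *
for uv,z in [((272,258),.024),((250,283),.02),((289,287),.02),((393,260),.098),((391,262),.059),((399,320),.08)]: print(uv,at_z("top",uv,z).round(3))
print(Ro.from_quat(arm.read_eef_rot()).as_matrix().round(2))
im=cv2.imread("pics/top0.png")
a=cv2.resize(im[220:295,235:310],(400,400),interpolation=cv2.INTER_CUBIC);b=cv2.resize(im[225:300,355:430],(400,400),interpolation=cv2.INTER_CUBIC)
cv2.imwrite("pics/crop0.png",np.hstack([a,b]))
E
```

```text
(272, 258) [0.527 0.193 0.024]
(250, 283) [0.47  0.242 0.02 ]
(289, 287) [0.462 0.153 0.02 ]
(393, 260) [ 0.514 -0.073  0.098]
(391, 262) [ 0.515 -0.073  0.059]
(399, 320) [ 0.388 -0.086  0.08 ]
[[ 0.94  0.35 -0.  ]
 [ 0.35 -0.94  0.  ]
 [-0.   -0.   -1.  ]]
```

View pics/crop0.png

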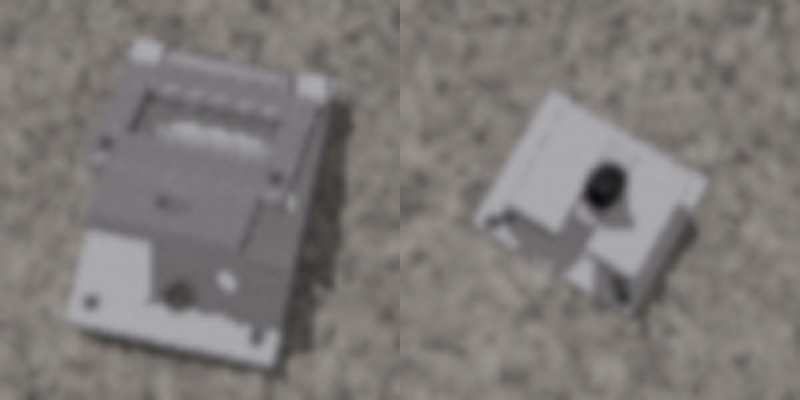

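```bash
python3 - <<'E'
from h import *
np.set_printoptions(suppress=True)
print(arm.read_time())
for n,p,z,yaw in [("stand",(.505,-.075),.22,-.52),("clamp",(.52,.20),.26,-.22)]:
    arm.movep([*p,z],down(yaw)); arm.pause(.3); ps=pose()
    im=snapshot("wrist"); cv2.imwrite(f"pics/{n}1.png",im); np.savez(f"pics/{n}1.npz",p=ps[0],q=ps[1])
    print(n,ps,arm.read_time(),np.array(arm.read_joint_positions()).round(2))
a=cv2.imread("pics/stand1.png");b=cv2.imread("pics/clamp1.png")
for n,f in(("stand",a),("clamp",b)): pass
cv2.imwrite("pics/both1.png",np.hstack([a[:,120:520],b[:,120:520]]))
E
```

```text
0.1
stand (array([ 0.50500676, -0.07541857,  0.21999714]), array([ 0.96629896, -0.25742244,  0.00004976,  0.00004132])) 2.6333 [ 0.02  0.51  0.12  1.93 -0.09  0.71 -1.9 ]
clamp (array([0.52031408, 0.19871626, 0.25991759]), array([ 0.99382831, -0.11092888, -0.0000233 ,  0.0002547 ])) 4.0583 [-0.44  0.52  0.06  1.76 -0.04  0.87 -2.16]
```

View pics/both1.png

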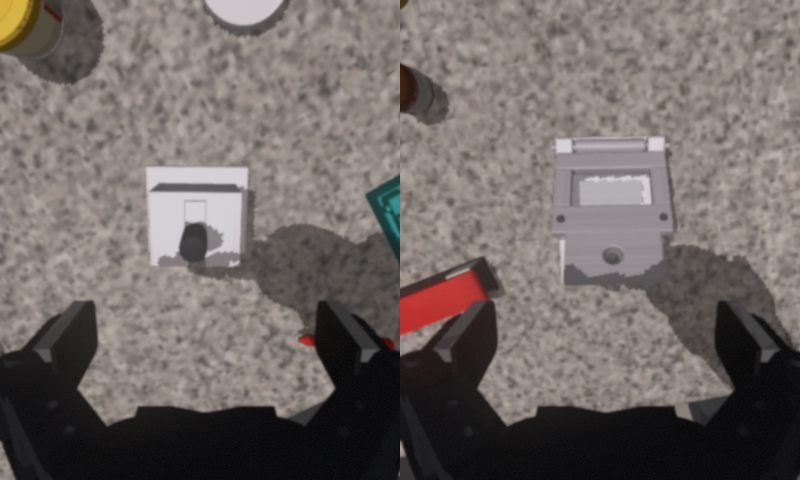

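The wrist views show the pin's grip top at (313,242) in the stand picture, with the stand square to the view. In the clamp picture the lid hole is at (333,255), the lid tab's end corners at (285,284) and (382,284), and the hinge blocks at (285,145) and (376,145). I'll fit the clamp pose to these.

```bash
cat > fit.py <<'E'
from h import *
from scipy.optimize import least_squares
L=np.load("pics/clamp1.npz"); P=(L['p'],L['q'])
def X(v,p):
    c,s=np.cos(v[2]),np.sin(v[2]); return np.array([v[0]+c*p[0]-s*p[1],v[1]+s*p[0]+c*p[1],p[2]])
def lid(r,y,h,th): # r from hinge, h above midplane
    return [.052-r*np.cos(th)+h*np.sin(th), y, .032+r*np.sin(th)+h*np.cos(th)]
obs=[("wrist",(333,255),lambda t:lid(.097,0,.004,t)),("wrist",(285,284),lambda t:lid(.115,.032,.004,t)),("wrist",(382,284),lambda t:lid(.115,-.032,.004,t)),
("top",(268.75,274.9),lambda t:[-.045,0,.024]),("top",(248.1,280.4),lambda t:[-.065,.045,.024]),("top",(286.6,289),lambda t:[-.065,-.045,.024])]
def res(v): return np.concatenate([proj(c,X(v,f(v[3])),P)-uv for c,uv,f in obs])
r=least_squares(res,[.53,.19,-.22,.9])
if __name__=="__main__":
    np.set_printoptions(suppress=True,precision=4)
    v=r.x; print(v); print(r.fun.reshape(-1,2)); print("hinge",X(v,[.052,0,.032]),"basehole",X(v,[-.045,0,.024]))
    print("hinge px",proj("wrist",X(v,[.052,0,.036]),P), "side lidhole",proj("side",X(v,lid(.115,0,.004,v[3]))))
    S=np.load("pics/stand1.npz"); S=(S['p'],S['q'])
    print("pin", at_z("wrist",(313,242),.098,S), at_z("top",(393,259.5),.098))
    g=[at_z("wrist",q,.059,S) for q in((271,266),(360,266),(271,191),(362,191))]; print("plate",np.array(g))
    for uv in ((275,214),(),):
        pass
E
python3 fit.py
```

```text
[ 0.5327  0.1926 -0.2076  0.686 ]
[[ 0.4319  2.3962]
 [-0.2029 -0.2362]
 [ 1.2119 -1.5761]
 [-1.0514 -0.161 ]
 [-1.851  -1.2979]
 [-1.558  -1.34  ]]
hinge [0.5836 0.1819 0.032 ] basehole [0.4887 0.2019 0.024 ]
hinge px [331.0612 145.0507] side lidhole [274.9174 199.5026]
pin [ 0.522  -0.0753  0.098 ] [ 0.5148 -0.0729  0.098 ]
plate [[ 0.5133 -0.0361  0.059 ]
 [ 0.4838 -0.0877  0.059 ]
 [ 0.5557 -0.0627  0.059 ]
 [ 0.5271 -0.1125  0.059 ]]
```

```bash
cat > lid.py <<'E'
from h import *
from fit import X,lid,r
v=r.x; np.set_printoptions(suppress=True,precision=4)
def tcp(th,dz=0):
    c=X(v,lid(.074,0,.004,th)); c[:2]+=.011*np.array([np.cos(v[2]),np.sin(v[2])]); c[2]+=.073+dz; return c
arm.move_gripper(0.0); q=down(v[2])
arm.movep(tcp(v[3],.03),q)
arm.line_to(tcp(v[3],.006),.08)
for th in np.arange(.62,-.01,-.06 if 1 else 0):
    arm.line_to(tcp(th),.08 if th>.15 else .04); f=np.array(arm.read_ft_force()); print(round(th,2),f,np.array(arm.read_tool_pos())-tcp(th))
    if f[2]>5.5: break
arm.line_to(np.array(arm.read_tool_pos())+[0,0,.15],.25); print(arm.read_time())
ps=pose(); np.savez("pics/lid2.npz",p=ps[0],q=ps[1])
a=snapshot("side"); b=snapshot("wrist"); cv2.imwrite("pics/s2.png",a)
cv2.imwrite("pics/lid2.png",np.hstack([cv2.resize(a[170:290,230:350],(400,400)),b[40:440,120:520]]))
cv2.imwrite("pics/w2.png",b)
E
python3 lid.py
```

```text
0.62 [-0.9195 -0.2358  0.876 ] [-0.0002  0.0002  0.0001]
0.56 [ 0.0551  0.3992 -0.1415] [-0.0002  0.0001 -0.    ]
0.5 [-0.5262 -0.202   0.0757] [-0.0004  0.     -0.0003]
0.44 [-0.3309  0.8126 -0.0016] [-0.0004  0.     -0.0003]
0.38 [0.2347 0.0677 0.0466] [-0.0004 -0.     -0.0003]
0.32 [-0.6503  0.1532  0.8439] [-0.0003 -0.     -0.0003]
0.26 [ 0.3224  0.3316 -0.0063] [-0.0003 -0.     -0.0003]
0.2 [-0.2026 -0.568  -1.2331] [-0.0003 -0.     -0.0003]
0.14 [0.1276 0.7207 0.9731] [-0.0002 -0.     -0.0003]
0.08 [0.2083 0.2369 0.292 ] [-0.0001 -0.     -0.0003]
0.02 [-2.1929 -0.3019  6.138 ] [0.0002 0.0002 0.0006]
9.2333
```

View pics/lid2.png

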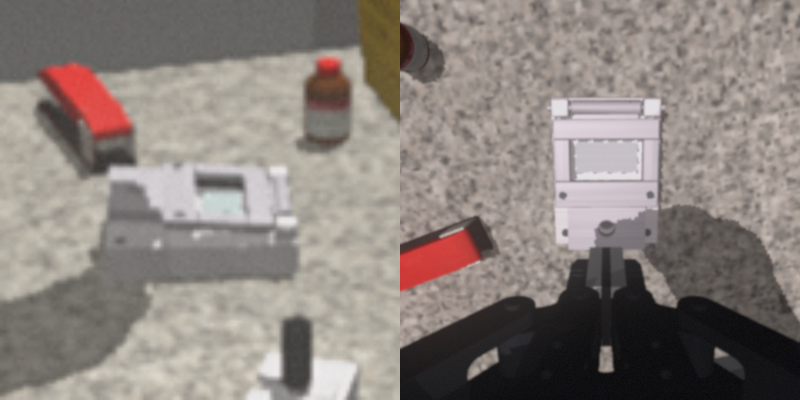

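The lid lies down on the gasket. Its hole is at about (326,268) in the full wrist picture. Next I'll grasp the pin, slide it out along the stand's -x, lift it and look.

```bash
cat > grasp.py <<'E'
from h import *
np.set_printoptions(suppress=True,precision=4)
L=np.load("pics/lid2.npz"); print("lidhole",at_z("wrist",(326,267.5),.0437,(L['p'],L['q'])))
yaw=-.523; q=down(yaw); u=np.array([np.cos(yaw),np.sin(yaw),0]); pin=np.array([.5167,-.0727,0])
arm.movep(pin+[0,0,.215],q); arm.move_gripper(.6)
arm.line_to(pin+[0,0,.139],.12)
arm.move_gripper(0.0,40); print("open",arm.read_opening(),arm.read_finger_force(),arm.read_ft_force())
p0=np.array(arm.read_tool_pos()); print(p0)
arm.line_to(p0+[0,0,.0012],.02); print(arm.read_ft_force())
for d in (.01,.02,.03,.046):
    arm.line_to(p0-u*d+[0,0,.0012],.06); print(d,arm.read_ft_force(),arm.read_opening())
arm.line_to(p0-u*.055+[0,0,.10],.2); print(arm.read_time(),arm.read_opening())
ps=pose(); np.savez("pics/pin3.npz",p=ps[0],q=ps[1])
a=snapshot("side"); b=snapshot("wrist"); t=snapshot("top")
cv2.imwrite("pics/s3.png",a); cv2.imwrite("pics/w3.png",b); cv2.imwrite("pics/t3.png",t)
c=proj("side",ps[0]-[0,0,.08]).astype(int); print(c)
cv2.imwrite("pics/pin3.png",np.hstack([cv2.resize(a[c[1]-70:c[1]+70,c[0]-70:c[0]+70],(400,400)),b[80:480,120:520]]))
E
python3 grasp.py
```

```text
lidhole [0.4894 0.2027 0.0437]
open 0.17453137023056448 39.0372097492218 [-1.214  -0.1247  3.9769]
[ 0.517  -0.0728  0.1396]
[-0.0264 -0.7499 -0.0579]
0.01 [ 0.7277  0.062  -0.5845] 0.17072726510519268
0.02 [ 0.7041  0.2231 -0.8931] 0.1740846655575414
0.03 [ 0.1837  0.0846 -0.2028] 0.1712717639895495
0.046 [ 0.1208 -0.4702 -0.2042] 0.17275926033111602
14.3917 0.17082838395363126
[286 230]
```

View pics/pin3.png

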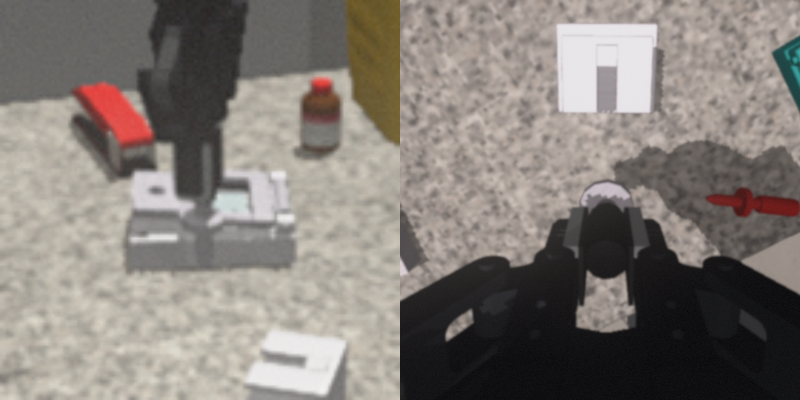

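```bash
python3 - <<'E'
from h import *
L=np.load("pics/pin3.npz"); P=(L['p'],L['q']); R=Ro.from_quat(P[1]).as_matrix()
W=lambda t:P[0]+R@np.array(t)
for dx in(-.004,-.002,0,.002,.004):
    print(dx,"collar front top/bot",proj("wrist",W([dx+.013,0,.0886]),P).round(1),proj("wrist",W([dx+.013,0,.0946]),P).round(1),"grip top ctr/back",proj("wrist",W([dx,0,.0416]),P).round(1),proj("wrist",W([dx-.008,0,.0416]),P).round(1))
b=at_z("wrist",(518,288),.083,P); print("red",b,proj("wrist",[b[0],b[1],0],P), at_z("wrist",(430,280),0,P),"ref top", at_z("top",(399,319),.08))
a=cv2.imread("pics/w3.png"); t=cv2.imread("pics/t3.png"); t0=cv2.imread("pics/top0.png")
cv2.imwrite("pics/c3.png",np.hstack([cv2.resize(a[235:375,255:395],(400,400)),cv2.resize(np.vstack([t0[295:335,375:455],t[295:335,375:455]]),(400,400))]))
E
```

```text
-0.004 collar front top/bot [328.5 271.7] [328.4 267.5] grip top ctr/back [329.2 353.1] [329.1 373.2]
-0.002 collar front top/bot [328.5 267.6] [328.4 263.5] grip top ctr/back [329.2 347.9] [329.1 368.2]
0 collar front top/bot [328.5 263.5] [328.4 259.5] grip top ctr/back [329.2 342.8] [329.1 363.2]
0.002 collar front top/bot [328.5 259.3] [328.4 255.4] grip top ctr/back [329.2 337.5] [329.1 358.2]
0.004 collar front top/bot [328.5 255.1] [328.4 251.4] grip top ctr/back [329.2 332.3] [329.2 353.1]
red [ 0.38270416 -0.14155132  0.083     ] [470.44572643 252.17504921] [ 0.37684115 -0.0992107   0.        ] ref top [ 0.39037864 -0.0858914   0.08      ]
```

View pics/c3.png

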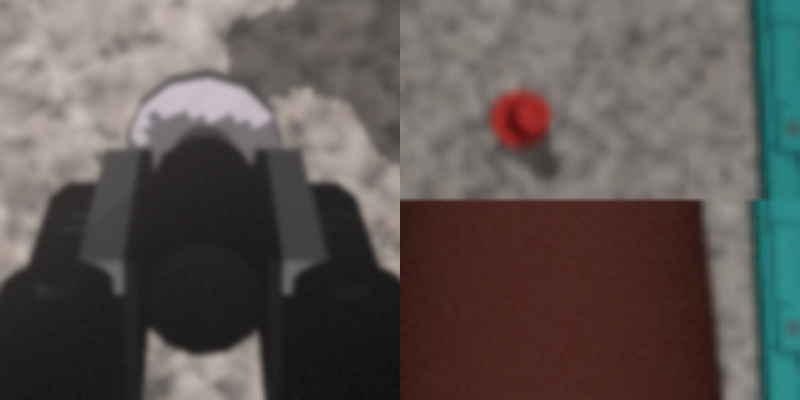

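```bash
python3 - <<'E'
from h import *
for n in("side0","s2","s3"):
    im=cv2.imread(f"pics/{n}.png").astype(int)[270:350,215:290]
    m=(im[...,2]>90)&(im[...,1]<70)&(im[...,0]<70); y,x=np.nonzero(m); print(n,m.sum(),x.min()+215,x.max()+215,y.min()+270,y.max()+270)
for n in("stand1","w3"):
    im=cv2.imread(f"pics/{n}.png").astype(int); m=(im[...,2]>90)&(im[...,1]<60)&(im[...,0]<60); y,x=np.nonzero(m); print(n,m.sum(),x.min(),x.max(),y.min(),y.max())
L=np.load("pics/pin3.npz"); P=(L['p'],L['q'])
for z in(0,.03,.083): print(proj("wrist",[.388,-.085,z],P),proj("side",[.388,-.085,z]),proj("top",[.388,-.085,z]))
E
```

```text
side0 222 244 255 292 329
s2 91 231 246 329 349
s3 213 226 247 327 349
stand1 95 419 512 336 347
w3 1084 427 519 272 296
[410.36490489 277.32347035] [247.36115713 329.68699768] [394.27779772 321.35607386]
[418.47159191 290.21631365] [246.3118024  315.50456901] [395.82946222 320.91648997]
[437.3956581  320.31307442] [244.36775687 289.23005351] [398.76889705 320.08375315]
```

The pin sits centred in the pads with about +1 mm offset along tool x. The lid-hole measurements agree to within 1 mm: (0.489, 0.202). The red pin had already toppled before my first close-up, and I was never near it, so I'm leaving it alone. Now the insertion, guarded by force.

```bash
cat > ins.py <<'E'
from h import *
np.set_printoptions(suppress=True,precision=4)
yaw=-.523; q=down(yaw); u=np.array([np.cos(yaw),np.sin(yaw),0])
t=np.array([.489,.2018,0])-.001*u; K=.1246
arm.move_gripper(0.0,80)
arm.movep(t+[0,0,K+.08],q); arm.line_to(t+[0,0,K+.05],.1); arm.pause(.2)
f0=np.array(arm.read_ft_force()); print(f0,arm.read_time())
for z in np.arange(.046,.0139,-.003):
    arm.line_to(t+[0,0,K+z],.03); f=np.array(arm.read_ft_force())-f0; print(round(z,4),f,np.array(arm.read_wrist_torque()))
    if abs(f[2])>7 or np.hypot(*f[:2])>10: print("STOP");break
print(arm.read_time(),arm.read_tool_pos(),arm.read_opening())
a=snapshot("side"); cv2.imwrite("pics/s4.png",a); cv2.imwrite("pics/s4c.png",cv2.resize(a[150:290,220:360],(600,600)))
E
python3 ins.py
```

```text
[ 0.6455 -0.2416 -0.8621] 16.3917
0.046 [0.0486 0.0231 0.4239] [ 0.0333 -0.056   0.0187]
0.043 [-0.9505 -0.0296  0.797 ] [ 0.0003 -0.0451 -0.0005]
0.04 [-1.1238  0.055  -0.4846] [0.0412 0.0337 0.0192]
0.037 [-1.2571 -0.0883  0.1274] [ 0.0035 -0.0141 -0.0501]
0.034 [ 0.084  -0.1123 -0.5026] [-0.0147  0.0426  0.0388]
0.031 [-0.1972  0.6695 -0.2891] [-0.0044  0.0305 -0.0441]
0.028 [-0.8145  0.6347 -0.1205] [ 0.0647 -0.0145  0.0299]
0.025 [ 0.6763  0.5312 -0.0744] [ 0.0577 -0.0049  0.064 ]
0.022 [-0.8676  1.1882  0.8559] [-0.0189  0.0642  0.012 ]
0.019 [-0.615  -0.6124  0.4518] [0.0057 0.0606 0.0189]
0.016 [-0.3603 -0.0154 -0.894 ] [-0.0293  0.0362 -0.001 ]
19.175 [0.4882 0.2023 0.1404] 0.16332543384552245
```

View pics/s4c.png

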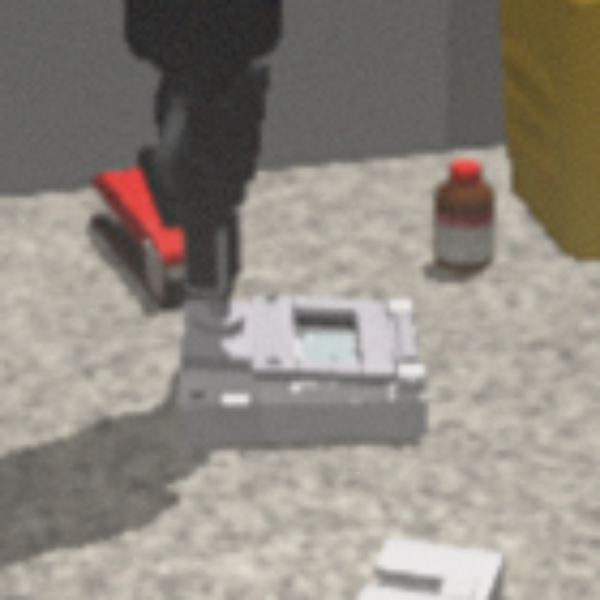

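The pin is in both holes, with its collar just above the lid. Now I'll press until the firm stop.

```bash
cat > press.py <<'E'
from h import *
np.set_printoptions(suppress=True,precision=4)
p=np.array(arm.read_tool_pos()); z=.1406
while z>.122:
    z-=.001; arm.line_to([p[0],p[1],z],.015); arm.pause(.1)
    f=np.mean([arm.read_ft_force() for _ in range(4)],0); a=arm.read_tool_pos(); print(round(z,4),f,a[2])
    if f[2]>16 or np.hypot(*f[:2])>15: break
arm.pause(.7); print(arm.read_ft_force(),arm.read_tool_pos(),arm.read_opening(),arm.read_time())
ps=pose(); np.savez("pics/p5.npz",p=ps[0],q=ps[1]); a=snapshot("side"); b=snapshot("wrist")
cv2.imwrite("pics/5.png",np.hstack([cv2.resize(a[180:280,240:340],(400,400)),b[80:480,120:520]]))
E
python3 press.py
```

```text
0.1396 [-0.9314  0.351  -1.5968] 0.13959786650257164
0.1386 [-1.4628  0.4534  0.9143] 0.13868981274648137
0.1376 [-1.041  -0.712   2.8418] 0.1377239605317585
0.1366 [-0.6176  0.0118  2.7448] 0.13663145675965693
0.1356 [-2.0319  0.2245  3.4748] 0.13558936790934673
0.1346 [-1.8073 -0.011   3.0977] 0.13458891326815708
0.1336 [-3.0346 -0.7877  4.7327] 0.13357552672044942
0.1326 [-1.95    0.09    4.7465] 0.1325967574133907
0.1316 [-3.4415  0.5389  5.608 ] 0.13163735158427997
0.1306 [-3.8188  1.261   7.1958] 0.13081866049139085
0.1296 [-3.8336 -0.1324  7.0651] 0.12990471013449018
0.1286 [-4.6297  0.8823  7.399 ] 0.12899060887727887
0.1276 [-5.1812 -0.3432 11.6273] 0.12842321663081607
0.1266 [-5.1042 -0.2222 13.5848] 0.12784922273619223
0.1256 [-5.5468  0.3608 17.0231] 0.12726060948463164
[-6.4579 -0.1571 17.34  ] [0.4878 0.2027 0.1273] 0.16172494355526978 25.175
```

View pics/5.png

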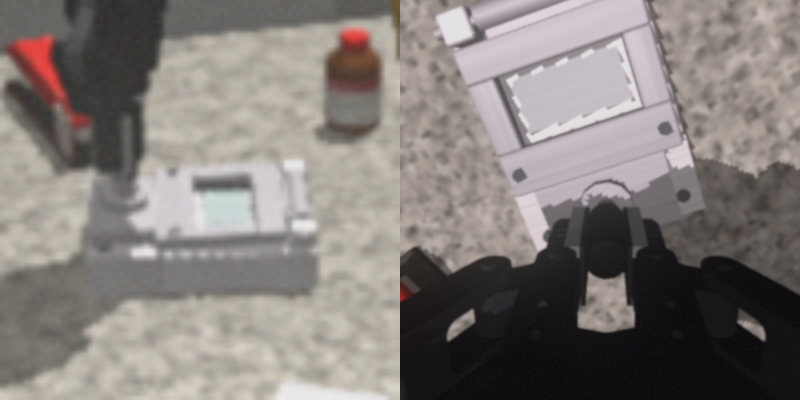

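The force passed 7.5 N and then rose steeply to 17 N at the firm stop; the picture shows the lid flat and the collar seated on it. I'll ease off the sideways force a little, check once more and hand in.

```bash
python3 - <<'E'
from h import *
from station import ticket
p=np.array(arm.read_tool_pos())
arm.line_to([.4882-.0012,.2023,.1254],.02); arm.pause(.6)
f=np.mean([arm.read_ft_force() for _ in range(6)],0); print(f,arm.read_tool_pos(),arm.read_opening(),arm.read_time())
if f[2]>12: print(ticket.finish_job())
E
```

```text
[-5.23939838 -0.66552918 17.56906754] [0.48750905 0.20264809 0.12726921] 0.1602279750467435 26.125
the job is handed in; nothing more can be done
None
```

I handed the job in at about 26 s: the lid was folded onto its gasket first, then the pin was slid out of the stand and pushed through the lid into the base. The gripper is still holding it down with about 17.5 N, well over the 7.5 N needed to shut the lid; one loose end is that the unlisted red pin had already toppled by my first close-up. I never knowingly went near it, don't know why it fell, and left it alone.

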